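# Set the shaker drive's speed lever and lock it

## Task

Set the speed lever of the grey shaker drive to the green mark: pull its black spring knob up out of the neutral slot, swing the arm round to the notch with the green disc, and let the knob drop fully into that notch. Then press the orange wing-head lock down and turn it a quarter turn clockwise (seen from above) until it springs up into its catch. Do not push away the sample bottle and the beaker that stand beside the drive.

Things in the scene. Friction and masses are not known exactly. Their poses are not given: they have to be found in the camera images.
- shaker_drive: grey painted drive box of a sample shaker, 230 mm (x) by 190 mm (y) by 60 mm high, fixed to the bench. Origin: centre of its underside; z up, -x is its front (towards the robot), +y its left. On its flat top are a lever with a notched quadrant (front) and an orange lock (rear).
- pivot (a point): axis of the lever's vertical pivot, at the height of the drive's top face (60 mm above the bench). The hub on it is 30 mm wide and 37 mm high.
- knob (a point): centre of the lever's black round upright knob: 85 mm from the pivot, 57 mm above the drive's top when down. 25 mm in diameter, from 33 to 81 mm above the drive's top, with a 29 mm rim round the uppermost 11 mm. It spins freely about its own axis, so the gripper need not turn as the arm swings. The arm's top below it is 30 mm above the drive's top.
- pointer (a point): tip of the red pointer on the lever arm's outer end, 111 mm from the pivot on the line pivot - knob; it stands over the centre of a notch's disc when the pin is in the middle of that notch.
- lever (a joint): angle of the arm in rad, growing counter-clockwise from above; stops at -0.14 and 1.40. It starts in the wide neutral slot (-0.14 to 0.14). The notches are at 0.52, 0.90 and 1.28 (about 0.03 of play each way). At value q the arm points along 2.512 + q, measured counter-clockwise from the drive's +x. It swings level and stays where it is left (about 0.5 N at the knob).
- index_pull (a joint): how far the knob and its index pin are pulled up, m: 0 fully down, 0.016 fully up; a spring presses it down with 4 N when down, 8 N when up. Pin 8 mm thick, notches 14 mm wide: with the pin in one the arm cannot swing. Up by more than 0.012 it passes over the 12 mm high lands between notches. On a land it rides at about 0.010; over a notch it drops to 0.
- tab_green: green disc, 16 mm across and 3 mm thick, on the drive's top, 111 mm from the pivot: it marks the wanted notch. Which of the three notches (lever 0.52, 0.90 or 1.28) it marks differs from time to time; the other two have white discs. Origin: centre of its underside.
- stud_wing (a point): centre of the orange wing head of the quarter-turn lock, 66 mm behind the pivot, 42 mm above the drive's top when open. A bar 66 mm long, 12 mm thick and 28 mm high (28 to 56 mm above the drive's top); the point's y axis runs along it, x across it, z up. Below it a 26 mm round neck and a 42 mm wide collar, 8 mm high, on the drive.
- stud_turn (a joint): turn of the wing head, rad, growing clockwise from above: 0 open (wing across the drive), about 1.57 locked (wing fore and aft); stop at 1.70. It can turn only while pressed more than about 6 mm down (else it has 0.15 of play), and stays pressed below the cam if let go half-way.
- stud_push (a joint): how far the wing head is pressed down, m: 0 open, at most 0.009 (pressed home). The spring pushes up with 6 N at 0 and 11 N at 0.009. At the locked angle (1.57 within about 0.12) the head springs up to 0.003 into its catch when the pressure is released.
- sample_bottle: capped glass sample bottle, 48 mm wide, 104 mm high, standing loose beside the drive. Origin: centre of its underside.
- beaker: clear small beaker, 54 mm wide, 46 mm high, standing loose beside the drive. Origin: centre of its underside.

How it is judged:
On the way, in this order (a step that is already met when the one before it is completed fails the run):
1. the lever's pin is fully down in the notch with the green disc, while the lock is still open (horizontal distance between pointer and tab_green below 0.01 m and value of joint index_pull below 0.003 m and value of joint stud_turn below 0.3 rad), for 0.2 s.
2. the wing head has been turned to its locked angle (value of joint stud_turn above 1.4 rad), for 0.1 s.
At the end, for the whole second after the job is handed in: the lever's pointer is within 10 mm of the green disc's centre (seen from above) with the knob down to within 3 mm, and the wing head is turned by more than 1.40 rad and has sprung up into its catch (pressed less than 4.5 mm) (horizontal distance between pointer and tab_green below 0.01 m and value of joint index_pull below 0.003 m and value of joint stud_turn above 1.4 rad and value of joint stud_push below 0.0045 m); the robot touches nothing.
It fails at once if the sample bottle or the beaker is pushed more than 30 mm from its place (distance of any of sample_bottle, beaker from where it was at the start of the episode above 0.03 m).
It also fails if it takes over 45 s, if anything falls off the work surface, if the arm or the gripper's body presses on something with over 40 N, if the wrist force passes 120 N, or if a joint passes its speed limit or range.

## Robot

A 7-joint arm with a two-finger parallel gripper is mounted at the origin on a cart in front of the work surface, level with it; the furniture and walls round the work are solid. World frame = base frame: x ahead of the robot, y to its left, z up, the work surface at z = 0. Lengths are in m, angles in rad, forces in N, time in s.
With the tool pointing down it reaches from about 0.4 to 0.85 m from the base axis. Payload 6.9 kg.
Tool frame: the origin (TCP) lies midway between the tips of the shut fingers; the grasp point (between the pads) lies behind it (ctrl.pinch_z is the z of the grasp point in the tool frame, in m); z points along the fingers, y is the direction in which the jaws open and shut (so a half turn about z gives the same grasp; the last joint's range is limited). The gripper opens to 85 mm and grips with 20 to 120 N. Pads are 22 mm wide; open, the fingers measure 114 mm over their backs; the gripper's body (76 mm by 85 mm) begins 54 mm behind the grasp point. The pads swing forward as they close: fully open they stand 13 mm farther back than shut.
Start: joints at [0.105, 0.507, -0.238, 1.5, 0.126, 1.149, -0.155], TCP at [0.625, -0, 0.231] pointing down, gripper open.
Joint ranges: [-3.08, 3.08], [-0.24, 2.05], [-1.43, 1.35], [0, 2.5], [-1.52, 4.66], [0.17, 1.96], [-2.89, 2.89]. Speed limits (rad/s): [2.39, 2.39, 3.14, 3.14, 3.14, 3.14, 3.14].

## Interface

Orientations are given as a unit quaternion [w, x, y, z].
In Python, from station import ctrl, get_state, vision, ticket, models gives the robot as it stands. Calls block until the motion is done:
- ctrl.movep(position, orientation): joint-space move of the TCP to a pose.
- ctrl.movel(position, frame=None, max_speed=0.15): straight line of the TCP; frame=None keeps the orientation; max_speed is the mean speed in m/s.
- ctrl.set_joints(angles): joint-space move.
- ctrl.ungrasp() and ctrl.close_gripper(force=None): open the fingers fully, or close them until they stop; force is the grip in N (None keeps the last).
- ctrl.pause(seconds).
- ctrl.ik(position, orientation): joint angles nearest the present ones, or None.
- get_state(): the state.
- vision.grab_frame(name): name is "scene" or "side" or "wrist"; returns (picture, depth): 400x640x3 uint8, blue, green, red; 400x640 float32, m along the optical axis (not along the pixel's ray), 0 where there is no reading.
- vision.camera_info(name): a dict with "mtx" (3x3 intrinsics, pixels), "dist_coeffs" ([k1, k2, p1, p2, k3] as OpenCV has them; the pictures are not rectified), "R" (3x3) and "t" (3): a world point X has camera coordinates R X + t; the wrist camera has in their place "hand_eye" (4x4, takes a point from camera to tool coordinates, whose origin is the TCP and whose axes are the flange's). Camera axes: x right, y down, z forward; pixel columns grow to the right and rows downward; lengths in m; the calibration is good to about 2 mm. A picture is of the moment at which its call begins: read the wrist's pose just before it. camera_info takes no time and is no camera call.
A pose or a line that the arm cannot do raises ctrl.Unreachable and nothing moves.
- ticket.close_job(): hands the job in, once; it reports no verdict.
Trained networks look in the newest picture that a camera, given by its name, has taken for a name from the list of things; names that differ only in an ending like _2 or _b are one class to them, and where a whole thing is asked for, a point or a joint stands for the part that bears it (a point fixed in the world has none). Each returns a list of dicts, best first, with "p" (0 to 1); they miss things now and then, are a little off and sometimes report something else, mostly with a low value. They report only what shows in the picture. A call takes as long as a camera call.
- models.recognise(camera, target): "point" ([column, row] in pixels, amid what is visible of it).
- models.masks_of(camera, target): "mask" (400x640 bool, what is visible of it) and "point" ([column, row] in pixels, amid what is visible of it).
The state is a dict: "time": time; "qpos": joint angles; "qd": joint speeds; "tau": joint torques, N m; "tcp_pos": TCP position; "eef_rot": TCP orientation; "contact_force": force on the tool from outside, world axes, zero at the start; "wrist_torque": the same for the moment, N m; "width": finger opening in m.
Only numpy, scipy, OpenCV 4.12 (cv2) and the standard library are available. Lean on these libraries where they do the work, as an engineer would, in place of code of your own. Each camera call takes 0.05 s, during which the arm holds its last target.

## Working session

There is one attempt and no reset: what is moved stays moved. The work goes in short steps, each a Python script; the robot and the scene stay as the last script left them, time stands still between calls to the robot, and variables do not carry over. Pictures are saved under pics/ and viewed, and the job is handed in when it is done.

```bash
ls; mkdir -p pics; python3 - <<'E'
from station import ctrl, get_state, vision, ticket, models
import cv2
s=get_state(); print(s); print(ctrl.pinch_z)
for n in ["scene","side","wrist"]:
    im,d=vision.grab_frame(n); cv2.imwrite(f"pics/{n}0.png",im)
    ci=vision.camera_info(n); print(n,ci)
    for t in ["knob","pointer","tab_green","stud_wing","sample_bottle","beaker","pivot","shaker_drive"]:
        print(t,[(x["point"],round(x["p"],2)) for x in models.recognise(n,t)][:3])
print(get_state()["time"])
E
```

```text
pics
{'time': 0.0, 'qpos': array([ 0.10550331,  0.50834533, -0.23753566,  1.50112821,  0.12570616,
        1.14888731, -0.15483284]), 'qd': array([-1.11480506e-03, -3.42390843e-04,  8.04422676e-05,  1.09559626e-03,
       -1.35260871e-03, -8.36513661e-06, -8.94261475e-04]), 'tau': array([ 1.19726570e-03, -6.20588279e+01, -2.18696728e+00, -2.49655455e+01,
        1.23123583e-02,  1.21321963e-02,  2.04169703e-05]), 'tcp_pos': array([ 6.24503789e-01, -7.54506555e-05,  2.30426983e-01]), 'eef_rot': array([-6.17410420e-04,  7.07109099e-01,  7.07103905e-01, -6.39209184e-04]), 'contact_force': array([0.03258124, 0.27877363, 0.38502259]), 'wrist_torque': array([-0.01136281, -0.05941314,  0.05289307]), 'width': 0.08556393370943807}
-0.0187
scene {'mtx': array([[440.86582869,   0.        , 316.19872169],
       [  0.        , 440.86582869, 193.71942986],
       [  0.        ,   0.        ,   1.        ]]), 'dist_coeffs': array([0.0327604, 0.       , 0.       , 0.       , 0.       ]), 'R': array([[ 0.75156784, -0.65952324,  0.01322423],
       [-0.31751707, -0.37925712, -0.86910698],
       [ 0.
[... 1271 characters left out ...]
  [  0.        ,   0.        ,   1.        ]]), 'dist_coeffs': array([-0.00195807,  0.        ,  0.        ,  0.        ,  0.        ]), 'hand_eye': array([[ 3.65583238e-04, -9.50327272e-01, -3.11252216e-01,
         7.97676158e-02],
       [ 9.99999883e-01,  2.48719368e-04,  4.15156552e-04,
        -6.76240304e-04],
       [-3.17120140e-04, -3.11252332e-01,  9.50327252e-01,
        -1.43055303e-01],
       [ 0.00000000e+00,  0.00000000e+00,  0.00000000e+00,
         1.00000000e+00]])}
knob []
pointer []
tab_green [([142.8, 299.7], 0.7)]
stud_wing []
sample_bottle []
beaker [([61.4, 345.7], 0.73)]
pivot [([144.3, 299.8], 0.7), ([166.9, 306.5], 0.6)]
shaker_drive [([171.2, 303.7], 0.61)]
1.35
```

View pics/scene0.png

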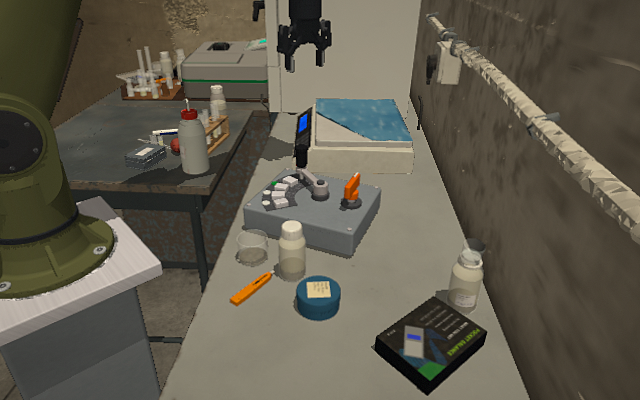

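View pics/side0.png

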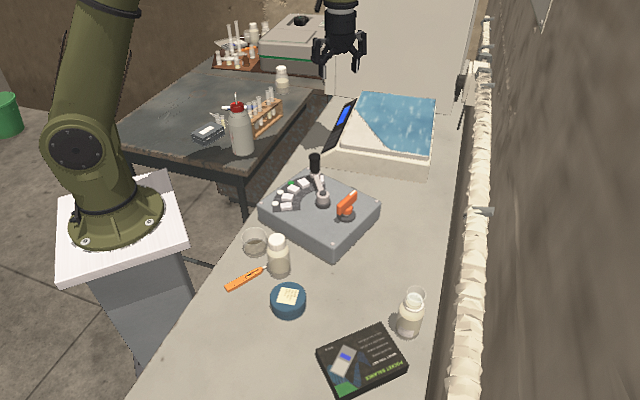

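View pics/wrist0.png

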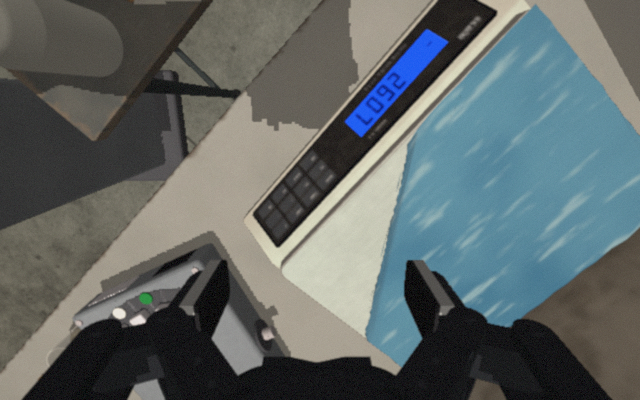

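The scene and side views show the rotated drive with the knob upright at about (299,156) in scene and (314,162) in side. The orange wing is at about (350,190) and (346,205). The bottle and beaker stand on the drive's robot/right side. In the wrist view the green disc is at (146,299). Next I measure from depth.

```bash
cat > h.py <<'E'
from station import ctrl, get_state, vision, ticket, models
import cv2, numpy as np
from scipy.spatial.transform import Rotation as Rn
def rot(q): return Rn.from_quat([q[1],q[2],q[3],q[0]]).as_matrix()
def cam(n,s=None):
    ci=vision.camera_info(n); K=ci["mtx"]; D=np.array(ci["dist_coeffs"])
    if n=="wrist":
        T=np.eye(4); T[:3,:3]=rot(s["eef_rot"]); T[:3,3]=s["tcp_pos"]
        T=T@ci["hand_eye"]; R=T[:3,:3].T; t=-R@T[:3,3]
    else: R,t=ci["R"],ci["t"]
    return K,D,np.array(R),np.array(t)
def ray(c,px):
    K,D,R,t=c
    u=cv2.undistortPoints(np.array(px,float).reshape(-1,1,2),K,D).reshape(-1,2)
    d=np.c_[u,np.ones(len(u))]
    return -R.T@t, d@R   # origin, dirs with unit depth
def cloud(c,depth):
    h,w=depth.shape; vv,uu=np.mgrid[:h,:w]
    o,d=ray(c,np.c_[uu.ravel(),vv.ravel()])
    return (o+d*depth.reshape(-1,1)).reshape(h,w,3)
def onplane(c,px,z):
    o,d=ray(c,px); return o+d*((z-o[2])/d[:,2])[:,None]
def proj(c,X):
    K,D,R,t=c
    return cv2.projectPoints(np.array(X,float).reshape(-1,3),cv2.Rodrigues(R)[0],t,K,D)[0].reshape(-1,2)
E
python3 - <<'E'
from h import *
for n in ["scene","side"]:
    im,d=vision.grab_frame(n); c=cam(n); P=cloud(c,d)
    for t in ["sample_bottle","beaker","stud_wing","knob"]:
        r=models.masks_of(n,t)
        for m in r[:1]:
            q=P[m["mask"]&(d>0)]; print(n,t,round(m["p"],2),m["mask"].sum(),np.median(q,0).round(3),q.min(0).round(3),q.max(0).round(3))
    # top face
    M=(abs(P[...,2]-0.06)<0.004)&(d>0)&(P[...,0]>.3)&(P[...,0]<.9)&(abs(P[...,1])<.5)
    nlab,lab,st,ce=cv2.connectedComponentsWithStats(M.astype(np.uint8))
    k=1+st[1:,4].argmax(); q=P[lab==k][:,:2]
    print(n,"top",len(q),st[k],q.mean(0), cv2.minAreaRect((q*1000).astype(np.float32)))
    # high points over top
    print("ptr",onplane(c,[models.recognise(n,"pointer")[0]["point"]],0.09))
    x0,y0,w,h=st[k][:4]
    cr=im[y0-40:y0+h+10,x0-10:x0+w+10]
    cv2.imwrite(f"pics/{n}_z.png",cv2.resize(cr,None,fx=4,fy=4,interpolation=cv2.INTER_CUBIC)[:600,:800]); print(x0-10,y0-40)
E
```

```text
scene sample_bottle 0.69 1444 [ 0.297 -0.356  0.063] [ 0.284 -0.367  0.003] [ 0.326 -0.323  0.105]
scene beaker 0.81 997 [ 0.279 -0.268  0.029] [ 0.255 -0.288 -0.   ] [ 0.331 -0.172  0.048]
scene stud_wing 0.58 305 [ 0.478 -0.316  0.105] [ 0.453 -0.326  0.06 ] [ 0.55  -0.234  0.119]
scene knob 0.74 313 [ 0.471 -0.172  0.121] [ 0.461 -0.181  0.042] [ 0.573 -0.021  0.142]
scene top 4111 [ 244  168  137   67 4111] [ 0.43548008 -0.2575516 ] ((451.8434143066406, -237.13021850585938), (195.29653930664062, 229.06112670898438), 25.893600463867188)
ptr [[ 0.47052755 -0.19045474  0.09      ]]
234 128
side sample_bottle 0.66 921 [ 0.304 -0.357  0.069] [ 0.285 -0.367 -0.001] [ 0.353 -0.23   0.107]
side beaker 0.94 640 [ 0.283 -0.258  0.026] [ 0.256 -0.288  0.003] [ 0.31 -0.23  0.05]
side stud_wing 0.61 306 [ 0.48  -0.314  0.107] [ 0.453 -0.326  0.061] [ 0.515 -0.278  0.119]
side knob 0.49 209 [ 0.472 -0.173  0.126] [ 0.461 -0.178  0.094] [ 0.488 -0.15   0.142]
side top 4095 [ 257  167  124   83 4095] [ 0.44239861 -0.2561074 ] ((451.7042541503906, -236.40078735351562), (195.1715545654297, 229.6392059326172), 25.617536544799805)
ptr [[ 0.46585575 -0.19377759  0.09      ]]
247 127
```

View pics/scene_z.png

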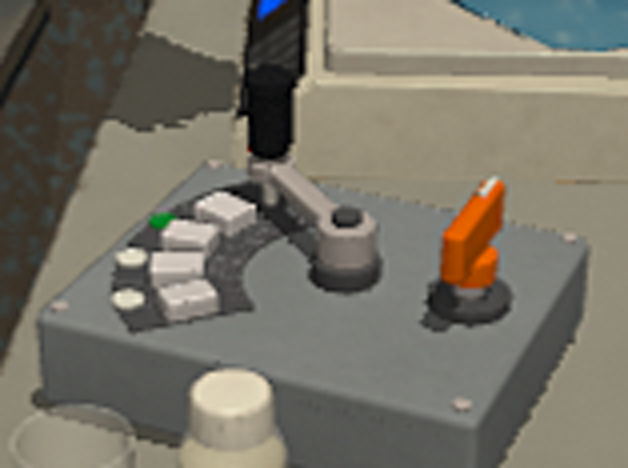

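View pics/side_z.png

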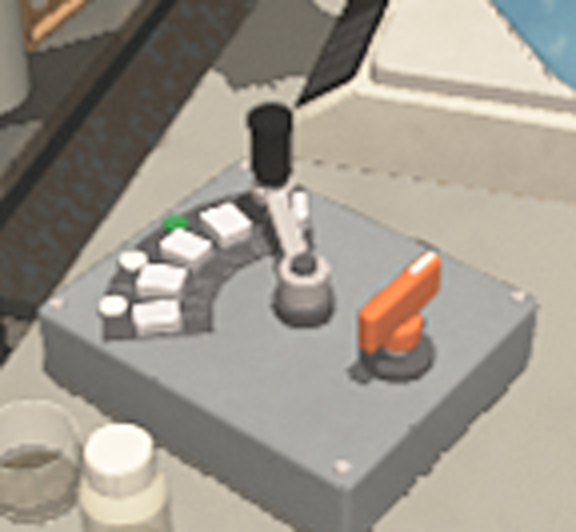

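Both zooms show the green disc, at (160,220) and (175,222), on the first notch next to the neutral slot (lever 0.52). Depth puts the drive's +x at about -64°. Next I take one wrist look from above to refine this.

```bash
python3 - <<'E'
from h import *
s=get_state()
ctrl.movep([0.44,-0.27,0.26],[0,0.70711,0.70711,0])
s=get_state(); print(s["time"],s["tcp_pos"],s["contact_force"])
im,d=vision.grab_frame("wrist"); c=cam("wrist",s); P=cloud(c,d)
np.savez("w1.npz",im=im,d=d,tcp=s["tcp_pos"],q=s["eef_rot"])
cv2.imwrite("pics/w1.png",im)
for t,z in [("knob",.117),("pointer",.085),("tab_green",.063),("stud_wing",.102),("pivot",.06)]:
    for r in models.masks_of("wrist",t)[:2]:
        q=P[r["mask"]&(d>0)]
        print(t,round(r["p"],2),r["mask"].sum(),np.round(r["point"]),onplane(c,[r["point"]],z).round(4),np.median(q,0).round(4),q.min(0).round(3),q.max(0).round(3))
M=(abs(P[...,2]-0.06)<0.005)&(d>0)
q=P[M][:,:2]; print(len(q),cv2.minAreaRect((q*1000).astype(np.float32)),P[M][:,2].mean())
E
```

```text
3.1917 [ 0.44111507 -0.26883892  0.25996897] [0.57015501 0.1304424  0.33795038]
knob 0.81 1137 [357.  70.] [[ 0.4755 -0.1615  0.117 ]] [ 0.4741 -0.1655  0.14  ] [ 0.461 -0.18   0.06 ] [ 0.494 -0.141  0.143]
pointer 0.68 2712 [344. 102.] [[ 0.4675 -0.1883  0.085 ]] [ 0.4668 -0.1881  0.0931] [ 0.441 -0.261  0.06 ] [ 0.488 -0.138  0.143]
pointer 0.57 1075 [360.  72.] [[ 0.4821 -0.1601  0.085 ]] [ 0.4744 -0.1655  0.14  ] [ 0.461 -0.179  0.107] [ 0.489 -0.151  0.143]
tab_green 0.7 231 [292.  58.] [[ 0.4154 -0.146   0.063 ]] [ 0.4189 -0.1437  0.0634] [ 0.411 -0.151  0.06 ] [ 0.427 -0.135  0.066]
tab_green 0.57 2116 [189. 162.] [[ 0.2971 -0.2528  0.063 ]] [ 0.2736 -0.2609  0.0177] [ 0.231 -0.292 -0.   ] [ 0.309 -0.232  0.048]
stud_wing 0.8 1283 [355. 216.] [[ 0.4817 -0.3029  0.102 ]] [ 0.4827 -0.3028  0.1133] [ 0.454 -0.345  0.06 ] [ 0.514 -0.289  0.118]
stud_wing 0.49 191 [294.  53.] [[ 0.4207 -0.1464  0.102 ]] [ 0.4188 -0.143   0.0636] [ 0.412 -0.15   0.06 ] [ 0.426 -0.135  0.066]
30310 ((534.54248046875, -292.0799560546875), (364.15301513671875, 478.8565368652344), 48.711524963378906) 0.06056032601450421
```

View pics/w1.png

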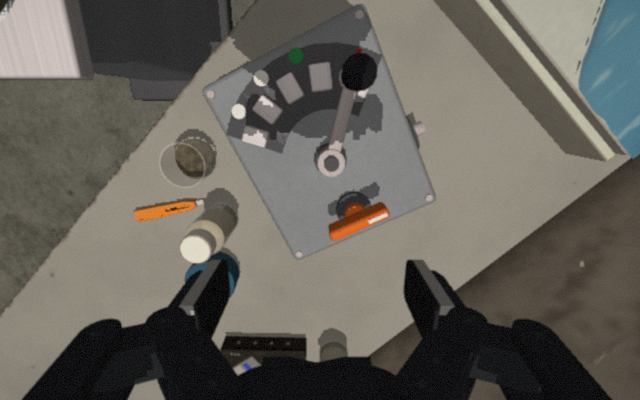

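The wrist view shows the knob at (357,70), the green disc at (295,56), the hub at (330,160) and the wing at (358,221). Next I fit the geometry from this depth, and check the pose jumps and the surrounding height.

```bash
python3 - <<'E'
from h import *
f=np.load("w1.npz"); s=dict(tcp_pos=f["tcp"],eef_rot=f["q"]); d=f["d"]; im=f["im"]
c=cam("wrist",s); P=cloud(c,d)
def sel(cx,cy,r,z0,z1):
    m=(d>0)&(np.hypot(P[...,0]-cx,P[...,1]-cy)<r)&(P[...,2]>z0)&(P[...,2]<z1); m[260:]=0
    return P[m]
for nm,a in [("knob",(.474,-.168,.03,.135,.15)),("hub",(.453,-.255,.025,.092,.102)),("wing",(.483,-.31,.05,.111,.125)),("green",(.419,-.145,.012,.0615,.068))]:
    q=sel(*a); (cc,wh,an)=cv2.minAreaRect((q[:,:2]*1000).astype(np.float32)); ce,r=cv2.minEnclosingCircle((q[:,:2]*1000).astype(np.float32))
    print(nm,len(q),q.mean(0).round(4),"rect",np.round(cc,1),np.round(wh,1),round(an,1),"circ",np.round(ce,1),round(r,1),q[:,2].max().round(4))
b,g,r=[im[...,i].astype(int) for i in range(3)]
m=(g>r+25)&(g>b+15); m[:20]=m[120:]=0; m[:,:270]=m[:,320:]=0
v,u=np.nonzero(m); px=[u.mean(),v.mean()]; print(px,m.sum(),onplane(c,[px],.063))
# top rect via color-plane connected comp
M=((abs(P[...,2]-0.06)<0.006)&(d>0)); M[262:]=0
n,lab,st,ce=cv2.connectedComponentsWithStats(M.astype(np.uint8)); k=1+st[1:,4].argmax(); q=P[lab==k][:,:2]
print(len(q),cv2.minAreaRect((q*1000).astype(np.float32)))
# balance
m=(d>0)&(P[...,0]>.55)&(P[...,2]>0.03); print("right stuff",P[m].min(0),P[m].max(0))
E
```

```text
knob 1066 [ 0.4746 -0.1653  0.14  ] rect [ 475.  -165.3] [28.1 27.8] 43.0 circ [ 475.2 -165.2] 14.5 0.1434
hub 479 [ 0.456  -0.2475  0.0946] rect [ 455.9 -248.1] [27.6 27.5] 65.9 circ [ 455.6 -247.8] 14.6 0.1
wing 722 [ 0.4842 -0.3059  0.1155] rect [ 484.2 -306.8] [65.5 11.9] 25.4 circ [ 484.1 -306.6] 32.8 0.1184
green 300 [ 0.4196 -0.1447  0.0631] rect [ 419.4 -145.5] [23.2 21.5] 31.4 circ [ 419. -145.] 11.9 0.066
[np.float64(295.1522842639594), np.float64(55.578680203045685)] 197 [[ 0.41889754 -0.14335488  0.063     ]]
27946 ((452.0626220703125, -235.92391967773438), (193.91110229492188, 228.7835693359375), 25.673147201538086)
right stuff [ 0.55001883 -0.59052265  0.03000089] [ 0.85097006 -0.08499693  0.20953444]
```

Everything agrees: pivot (0.4557,-0.248), knob at 85 mm with q≈-0.05, green disc at 111 mm with q≈0.52, and wing at 65 mm. Next I grasp the knob.

```bash
python3 - <<'E'
from h import *
Q=[0,0.70711,0.70711,0]
ctrl.movep([0.475,-0.1653,0.20],Q)
ctrl.movel([0.475,-0.1653,0.099],max_speed=0.12)
s=get_state(); print(s["time"],s["tcp_pos"],s["contact_force"])
ctrl.close_gripper(60)
s=get_state(); print(s["time"],s["tcp_pos"],s["contact_force"],s["width"])
im,d=vision.grab_frame("side"); cv2.imwrite("pics/s1.png",cv2.resize(im[100:250,230:430],None,fx=4,fy=4,interpolation=cv2.INTER_CUBIC))
E
```

```text
5.05 [ 0.47542871 -0.16571445  0.09962359] [-0.32044568  0.34997203  0.24258092]
5.6333 [ 0.47535135 -0.16533393  0.09941303] [-0.11185541 -0.17134819  4.8114113 ] 0.026475692759551552
```

View pics/s1.png

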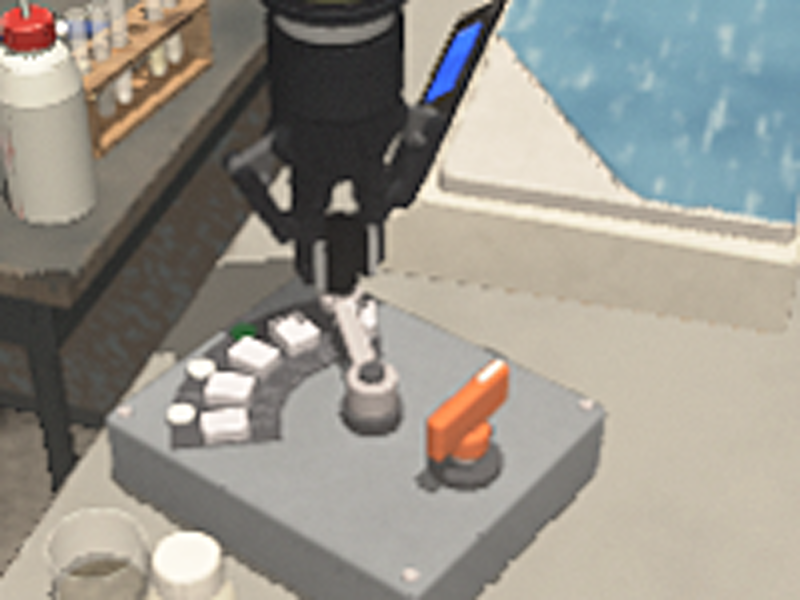

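The side view shows the fingers closed round the knob at about (340,250) in the crop, with a width of 26 mm. Next I lift it and check the spring force.

```bash
python3 - <<'E'
from h import *
x,y=0.475,-0.1653
ctrl.movel([x,y,0.106],max_speed=0.04); s=get_state(); print(s["tcp_pos"],s["contact_force"],s["width"])
ctrl.movel([x,y,0.1135],max_speed=0.04); s=get_state(); print(s["time"],s["tcp_pos"],s["contact_force"],s["width"])
im,d=vision.grab_frame("side"); cv2.imwrite("pics/s2.png",cv2.resize(im[100:250,230:430],None,fx=4,fy=4,interpolation=cv2.INTER_CUBIC))
E
```

```text
[ 0.47437113 -0.16516412  0.10562788] [-0.72888232  0.54164082 -5.95309393] 0.026440484275845853
6.35 [ 0.47480639 -0.16527104  0.11348977] [-0.37328685 -0.75091319 -7.90959974] 0.026319931961941274
```

View pics/s2.png

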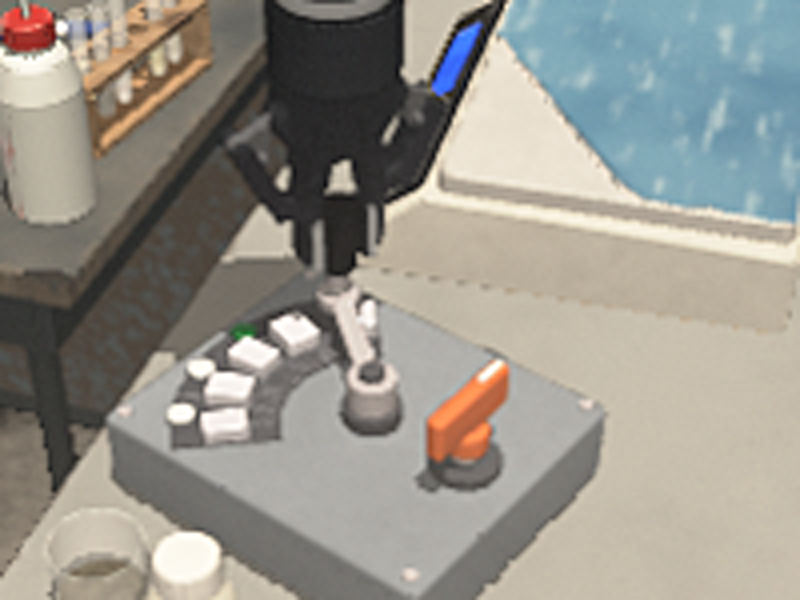

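The knob is up (7.9 N ≈ nearly the full 16 mm). Next I swing along the arc.

```bash
python3 - <<'E'
from h import *
p=np.array([0.4557,-0.248])
for a in np.linspace(1.3416,1.909,7)[1:]:
    k=p+0.085*np.array([np.cos(a),np.sin(a)])
    ctrl.movel([k[0],k[1],0.1132],max_speed=0.06); s=get_state(); print(round(a,3),s["time"],s["tcp_pos"].round(4),s["contact_force"].round(2))
    if np.linalg.norm(s["contact_force"][:2])>25: print("STOP"); break
im,d=vision.grab_frame("side"); cv2.imwrite("pics/s3.png",cv2.resize(im[100:250,230:430],None,fx=4,fy=4,interpolation=cv2.INTER_CUBIC))
im,d=vision.grab_frame("wrist"); cv2.imwrite("pics/w3.png",im)
E
```

```text
1.436 6.6833 [ 0.4662 -0.1637  0.1131] [-0.8  -0.23 -8.03]
1.531 6.9667 [ 0.4584 -0.1631  0.1132] [-0.71  0.39 -8.56]
1.625 7.25 [ 0.4504 -0.1633  0.1132] [ 0.2  -0.46 -8.05]
1.72 7.5333 [ 0.4425 -0.1641  0.1132] [-0.41 -0.64 -7.93]
1.814 7.8167 [ 0.4346 -0.1658  0.1132] [-0.57 -1.44 -7.89]
1.909 8.1 [ 0.4269 -0.1681  0.1132] [-0.06 -0.22 -7.72]
```

View pics/s3.png

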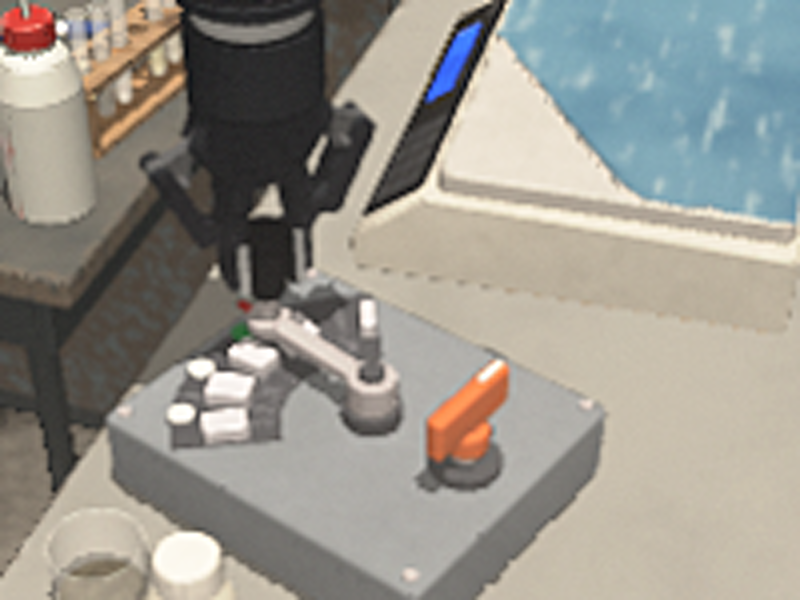

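View pics/w3.png

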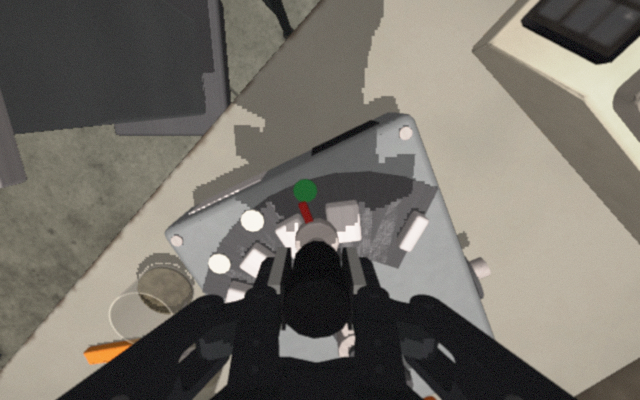

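The side view shows the red pointer at the green disc (240,310–330). In the wrist view the pointer tip at (304,203) is in line with the disc at (304,190). Next I lower the knob.

```bash
python3 - <<'E'
from h import *
s=get_state(); x,y=0.4275,-0.1678
for z in [0.109,0.105,0.101,0.0985]:
    ctrl.movel([x,y,z],max_speed=0.05); s=get_state(); print(z,s["time"],s["tcp_pos"].round(4),s["contact_force"].round(2))
    if s["contact_force"][2]>12: print("STOP"); break
im,d=vision.grab_frame("side"); cv2.imwrite("pics/s4.png",cv2.resize(im[100:250,230:430],None,fx=4,fy=4,interpolation=cv2.INTER_CUBIC))
E
```

```text
0.109 8.45 [ 0.4277 -0.1678  0.1088] [ 0.12 -0.8  -6.93]
0.105 8.7 [ 0.4277 -0.1678  0.1049] [ 0.31 -1.3  -6.37]
0.101 8.95 [ 0.4276 -0.1678  0.1009] [ 1.26 -1.79 -4.31]
0.0985 9.2 [ 0.4287 -0.1678  0.0994] [-0.29  0.65  5.87]
```

View pics/s4.png

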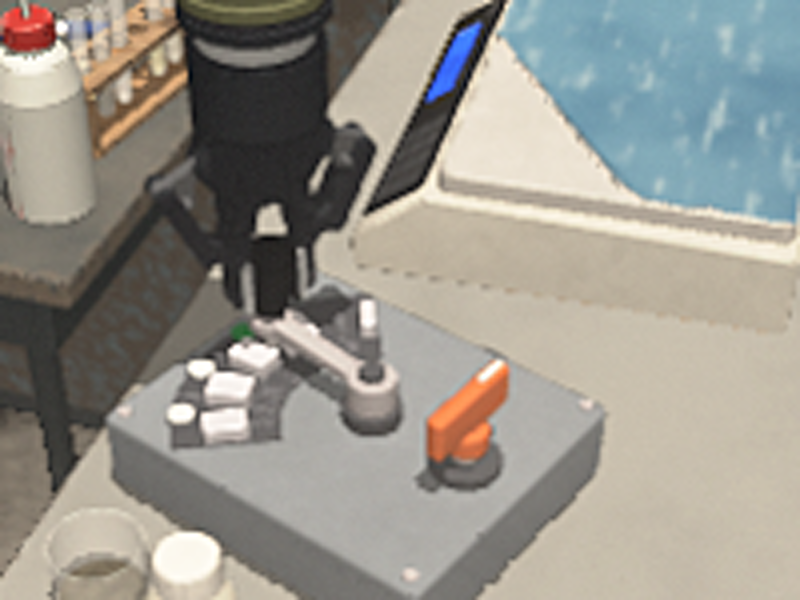

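The force turned positive at the original fully-down height, so the knob is seated. Next I release, lift and verify with the wrist camera, and check IK for the wing turn.

```bash
python3 - <<'E'
from h import *
x,y=0.4275,-0.1678
ctrl.ungrasp(); ctrl.movel([x,y,0.20],max_speed=0.2)
ctrl.movep([0.44,-0.27,0.26],[0,0.70711,0.70711,0])
s=get_state(); print(s["time"],s["tcp_pos"],s["contact_force"])
im,d=vision.grab_frame("wrist"); c=cam("wrist",s); P=cloud(c,d); cv2.imwrite("pics/w5.png",im)
m=(d>0)&(np.hypot(P[...,0]-.4275,P[...,1]+.168)<.03)&(P[...,2]>.13); m[260:]=0; q=P[m]
print("knob",len(q),cv2.minEnclosingCircle((q[:,:2]*1000).astype(np.float32)),np.median(q[:,2]),q[:,2].max())
m=(d>0)&(np.hypot(P[...,0]-.4842,P[...,1]+.3065)<.05)&(P[...,2]>.111)&(P[...,2]<.125); m[260:]=0; q=P[m]
print("wing",len(q),cv2.minAreaRect((q[:,:2]*1000).astype(np.float32)),np.median(q[:,2]))
def quat(deg): # tool z down, tool y at angle deg in world
    a=np.radians(deg); yv=np.array([np.cos(a),np.sin(a),0]); z=np.array([0,0,-1.]); xv=np.cross(yv,z)
    r=Rn.from_matrix(np.c_[xv,yv,z]).as_quat(); return [r[3],r[0],r[1],r[2]]
for d0 in (115.6,-64.4):
    for k in (0,30,60,90):
        j=ctrl.ik([0.4842,-0.3065,0.085],quat(d0-k)); print(d0-k,None if j is None else np.round(j,2))
E
```

```text
11.0667 [ 0.43945775 -0.27022234  0.25852831] [-0.30101555  1.0315997   0.51199721]
knob 1072 ((428.1670227050781, -167.7848358154297), 14.301593780517578) 0.1400225861822633 0.14374649910634246
wing 722 ((484.1988220214844, -306.8551330566406), (65.5652084350586, 11.53890609741211), 25.323068618774414) 0.11596282750992998
115.6 [ 0.9   0.64 -0.6   1.82  0.47  0.83  2.08]
85.6 [ 0.83  0.61 -0.48  1.82  0.38  0.8   1.64]
55.599999999999994 [ 0.74  0.6  -0.35  1.82  0.28  0.77  1.22]
25.599999999999994 [ 0.68  0.59 -0.25  1.82  0.2   0.75  0.77]
-64.4 [ 0.5   0.58  0.03  1.83 -0.03  0.73 -0.58]
-94.4 [ 0.43  0.59  0.15  1.83 -0.12  0.74 -1.01]
-124.4 [ 0.35  0.6   0.27  1.83 -0.22  0.75 -1.43]
-154.4 [ 0.28  0.61  0.39  1.83 -0.32  0.76 -1.86]
```

View pics/w5.png

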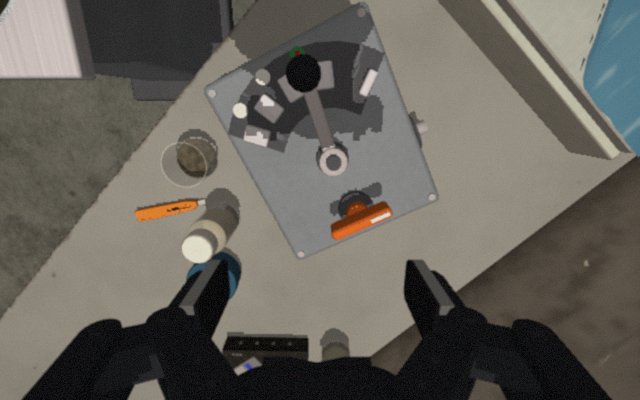

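The knob top is back at 0.140 m, and the red pointer tip sits on the green disc at (297,52). The wing has not moved and is still at 25.3°. Next I grip the wing, press it, and check.

```bash
cat >> h.py <<'E'
def quat(deg):
    a=np.radians(deg); yv=np.array([np.cos(a),np.sin(a),0]); z=np.array([0,0,-1.]); xv=np.cross(yv,z)
    r=Rn.from_matrix(np.c_[xv,yv,z]).as_quat(); return [r[3],r[0],r[1],r[2]]
E
python3 - <<'E'
from h import *
x,y=0.4842,-0.3067
ctrl.movep([x,y,0.18],quat(-64.5))
ctrl.movel([x,y,0.093],max_speed=0.12)
s=get_state(); print(s["time"],s["tcp_pos"],s["contact_force"])
ctrl.close_gripper(80); s=get_state(); print(s["time"],s["tcp_pos"],s["contact_force"],s["width"])
for z in [0.088,0.0835]:
    ctrl.movel([x,y,z],max_speed=0.04); s=get_state(); print(s["time"],s["tcp_pos"],s["contact_force"].round(2),s["width"])
im,d=vision.grab_frame("side"); cv2.imwrite("pics/s6.png",cv2.resize(im[100:250,250:450],None,fx=4,fy=4,interpolation=cv2.INTER_CUBIC))
E
```

```text
12.9417 [ 0.48458877 -0.30698158  0.09368522] [-0.38917354 -0.32896903  0.19581633]
13.6167 [ 0.48457541 -0.30731994  0.09342732] [ 0.79722254 -1.72608059  2.88296787] 0.010938042775466537
13.8917 [ 0.48459929 -0.30731189  0.08861664] [-0.28 -1.18  6.73] 0.010665461900945862
14.15 [ 0.48458449 -0.30736881  0.08453704] [-1.7  -0.43 10.09] 0.010480386175711941
```

View pics/s6.png

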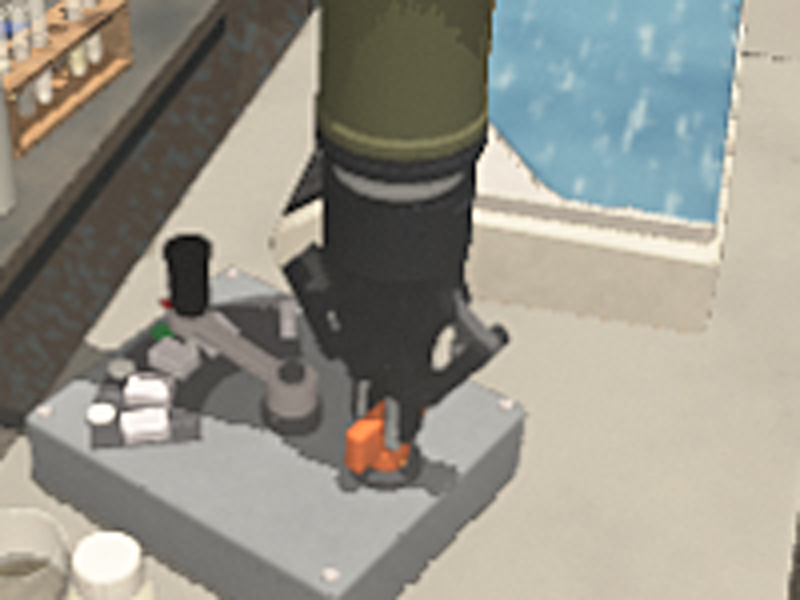

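The side view shows the wing gripped and lowered at (375,445). About 10 N means roughly 7–8 mm pressed. I press slightly more, then turn in steps.

```bash
python3 - <<'E'
from h import *
x,y=0.4842,-0.3067
ctrl.movel([x,y,0.0823],max_speed=0.04); s=get_state(); print(s["time"],s["tcp_pos"].round(4),s["contact_force"].round(2))
for k in range(9,91,9):
    ctrl.movep([x,y,0.0823],quat(-64.5-k)); s=get_state()
    R=rot(s["eef_rot"]); print(k,round(s["time"],2),s["tcp_pos"].round(4),s["contact_force"].round(1),s["wrist_torque"].round(2),np.degrees(np.arctan2(R[1,1],R[0,1])).round(1),round(s["width"],4))
    if abs(s["wrist_torque"][2])>2.5: print("STOP"); break
im,d=vision.grab_frame("side"); cv2.imwrite("pics/s7.png",cv2.resize(im[100:250,250:450],None,fx=4,fy=4,interpolation=cv2.INTER_CUBIC))
E
```

```text
14.45 [ 0.4846 -0.3074  0.0843] [-3.93  0.81 18.41]
9 14.7 [ 0.4847 -0.3073  0.0843] [-3.4  0.7 18.7] [ 0.21  0.8  -0.02] -73.6 0.0103
18 14.95 [ 0.4847 -0.3073  0.0843] [-3.4  0.3 18. ] [ 0.24  0.83 -0.05] -82.6 0.0103
27 15.2 [ 0.4847 -0.3073  0.0843] [-3.1  0.6 19.1] [0.26 0.75 0.  ] -91.6 0.0104
36 15.45 [ 0.4848 -0.3072  0.0842] [-3.1  1.5 18.6] [0.31 0.76 0.  ] -100.6 0.0102
45 15.7 [ 0.4848 -0.3073  0.0843] [-3.4  1.1 18.1] [ 0.35  0.7  -0.02] -109.6 0.0105
54 15.95 [ 0.4848 -0.3072  0.0842] [-3.   0.9 18.5] [ 0.35  0.7  -0.02] -118.6 0.0105
63 16.2 [ 0.4848 -0.3072  0.0842] [-3.4  1.4 19.8] [0.38 0.72 0.01] -127.6 0.0106
72 16.45 [ 0.4849 -0.3072  0.0842] [-2.4  1.3 18.6] [0.41 0.64 0.01] -136.6 0.0107
81 16.7 [ 0.4849 -0.3072  0.0843] [-2.5  1.2 19.2] [0.44 0.57 0.03] -145.6 0.0105
90 16.95 [ 0.485  -0.3072  0.0842] [-3.1  1.7 19.4] [0.43 0.6  0.03] -154.6 0.0106
```

View pics/s7.png

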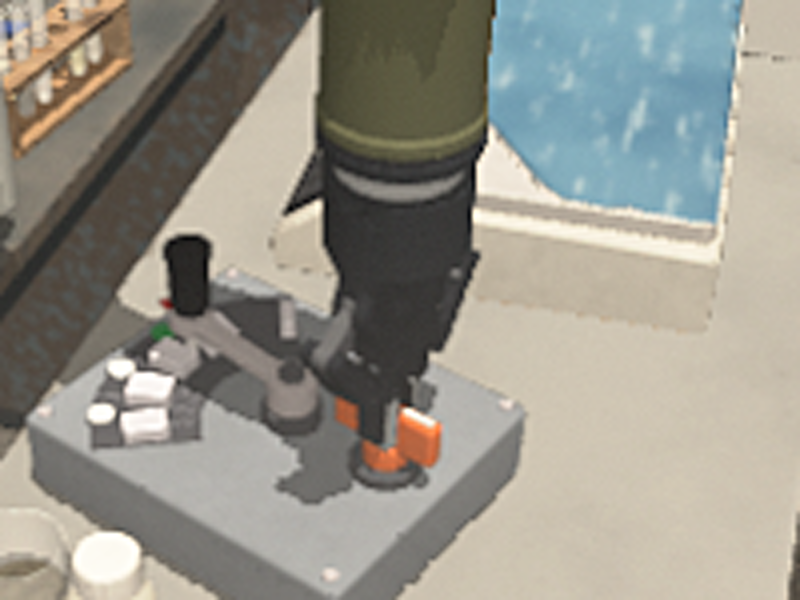

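The wing now lies fore and aft, at (390,430) in the crop. Next I ease up into the catch, release and inspect.

```bash
python3 - <<'E'
from h import *
x,y=0.485,-0.3072
for z in (0.087,0.0895):
    ctrl.movel([x,y,z],max_speed=0.04); s=get_state(); print(s["tcp_pos"].round(4),s["contact_force"].round(2))
ctrl.ungrasp(); ctrl.movel([x,y,0.19],max_speed=0.2)
ctrl.movep([0.44,-0.27,0.26],[0,0.70711,0.70711,0])
s=get_state(); print(s["time"],s["tcp_pos"],s["contact_force"])
im,d=vision.grab_frame("wrist"); c=cam("wrist",s); P=cloud(c,d); cv2.imwrite("pics/w8.png",im)
m=(d>0)&(np.hypot(P[...,0]-.4275,P[...,1]+.168)<.03)&(P[...,2]>.13); m[260:]=0; q=P[m]
print("knob",cv2.minEnclosingCircle((q[:,:2]*1000).astype(np.float32)),np.median(q[:,2]))
m=(d>0)&(np.hypot(P[...,0]-.4842,P[...,1]+.3065)<.05)&(P[...,2]>.104)&(P[...,2]<.125); m[260:]=0; q=P[m]
print("wing",len(q),cv2.minAreaRect((q[:,:2]*1000).astype(np.float32)),np.median(q[:,2]))
for n in("side",):
    im,d=vision.grab_frame(n);c=cam(n);P=cloud(c,d); cv2.imwrite("pics/s8.png",cv2.resize(im[120:270,230:430],None,fx=4,fy=4,interpolation=cv2.INTER_CUBIC))
    m=(d>0)&(np.hypot(P[...,0]-.4842,P[...,1]+.3065)<.05)&(P[...,2]>.085); q=P[m]; print("side wing zmax",np.sort(q[:,2])[-30:].round(4))
E
```

```text
[ 0.485  -0.3072  0.0878] [-2.04  0.97  7.78]
[ 0.485  -0.3072  0.0901] [-1.26  0.37  7.86]
20.875 [ 0.4399004  -0.26997772  0.25955398] [-0.2632979   0.2819871   0.10096237]
knob ((428.03277587890625, -167.75390625), 14.458873748779297) 0.1400693942410205
wing 695 ((484.03717041015625, -306.6788635253906), (11.993585586547852, 64.99327087402344), 25.530433654785156) 0.11300824504266072
side wing zmax [0.5123 0.5125 0.5125 0.5125 0.5125 0.5127 0.5128 0.5129 0.5129 0.513
 0.513  0.5132 0.5136 0.5136 0.5137 0.5138 0.5139 0.5141 0.5142 0.5143
 0.5145 0.5145 0.5146 0.5152 0.5152 0.5153 0.5154 0.5155 0.5156 0.5161]
```

View pics/w8.png

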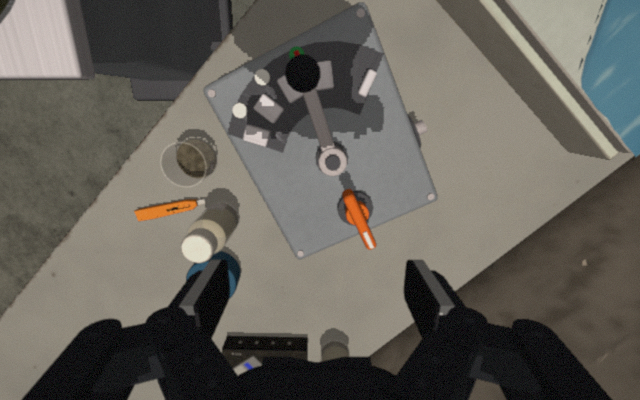

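View pics/s8.png

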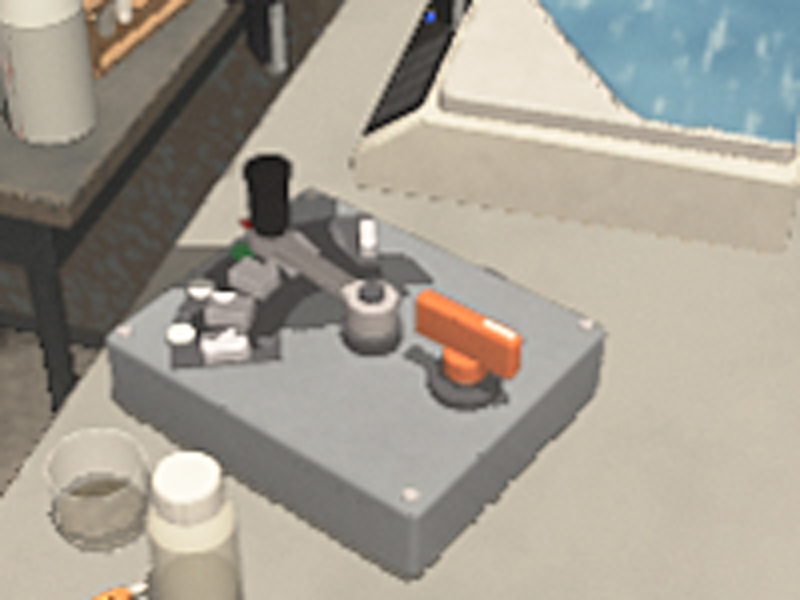

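The wing has turned a quarter (25.3° → 115.5°) and its top is at 0.113 m, down from 0.116 m, which is 3 mm pressed: in the catch. The knob top is at 0.140 m and the pointer is on the green disc at (297,52). The bottle and beaker have not moved, and the robot is clear of everything.

```bash
python3 - <<'E'
from h import *
print(get_state()["time"],ticket.close_job())
E
```

```text
the job is handed in; nothing more can be done
20.975 None
```

The lever is set to the green mark and the lock is turned into its catch. I handed the job in at about 21 s of the 45 s allowed; no verdict was reported.

- **Lever:** I pulled the knob up about 15 mm (7.9 N), swung it along the arc to the green notch (lever ≈ 0.52) and lowered it. In the last pictures the knob top is back at its starting height of 0.140 m. The red pointer tip sits on the green disc.
- **Lock:** I gripped the wing, pressed it home and turned it 90° clockwise, then eased up and released. It turned from 25.3° to 115.5°. Its top is 3 mm lower than at the start, which matches the catch position.
- **Surroundings:** The bottle and the beaker appear at the same pixels in the wrist pictures before and after the lock was worked. I did not re-measure their positions from depth. The arm stood clear above the drive.
- **Failed check:** A second height reading of the wing from the side camera was unusable because the hand was in its window. The wing height therefore rests on the wrist camera alone.

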